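# Lock the silt sieve into the gully upstand under the sink

### The arm

A 6-joint arm with a two-finger parallel gripper is mounted at the origin on the work surface. World frame = base frame: x ahead of the robot, y to its left, z up, the work surface at z = 0. Lengths are in m, angles in rad, forces in N, time in s.
With the tool pointing down it reaches from about 0.35 to 0.775 m from the base axis. Payload 7.3 kg.
Tool frame: the origin (TCP) lies at the very end of the fingers, on their centre line; the grasp point (between the pads) lies 19 mm behind it (robot.pinch_z is the distance from the TCP to the grasp point, in m); z points along the fingers, y is the line along which they close (so a half turn about z gives the same grasp; the last joint's range is limited). The gripper opens to 92 mm and grips with 3 to 60 N. Pads are 19 mm wide; open, the fingers measure 130 mm over their backs; the gripper's body (75 mm by 190 mm) begins 47 mm behind the grasp point.
Start: joints at [1.159, 0.342, 1.524, -0, 1.275, -0.146], TCP at [0.138, 0.507, 0.227] pointing down, gripper open.
Joint ranges: [-2.53, 2.53], [-0.77, 2.02], [0.04, 2.7], [-1, 4.14], [0.28, 2.66], [-3.11, 3.11]. Speed limits (rad/s): [2.57, 2.57, 3.14, 3.14, 3.14, 3.14].

### API

Orientations are given as [roll, pitch, yaw] about the fixed x, y, z axes, in that order (R = Rz(yaw) Ry(pitch) Rx(roll)).
In Python, from cell import robot gives the robot as it stands.
- The arm moves only by the tool move_arm, never from a script. Its argument "motion" is a list of rows, each a list of 6 numbers: the shift along the tool's x, y, z in units of 0.1 m (1.0 is 0.1 m), then the turn, a rotation vector about the tool's x, y, z in units of pi rad (1.0 is pi rad). In form: [[dx, dy, dz, rx, ry, rz], ...]. A call has 1 to 12 rows; each row is the pose to reach, as a shift and turn from the pose commanded when the call began, along the tool's axes at that moment, turning the shorter way round; what a row does not reach only later rows make up. A row lasts 1/8 s, in which the tool goes at most 62.5 mm and 10.7 degrees, less where a joint would pass 70% of its speed; a pose out of reach is approached as far as the arm can. A call with a number of a shift or a turn outside -1 to 1 is refused whole. A call with a gripper value outside its range is refused whole. "fingers" is the opening, from -1 (shut) to 1 (fully open), set as the call begins (left out, the last holds). The fingers move at their own pace and stop on an object; "newtons" is the grip in N (left out, the last holds). Time passes only in rows, so rows that repeat a pose let the fingers close. It gives the time, the measured TCP pose, the force, the opening and the grip force at its end, in the units of the state.
- robot.observe(): the state, without advancing time (a new reading comes with each control period).
- robot.read_camera(name): name is "side" or "top" or "wrist"; returns a dict with "image" (480x640x3 uint8, red, green, blue), "range_z" (480x640 float32, m along the optical axis (not along the pixel's ray), 0 where there is no reading), "vfov" (degrees; the focal length in pixels is half the picture's height over the tangent of half this angle, whatever the lens; pixels are square), "cx", "cy" (the principal point, pixels), "extrinsics" (4x4, takes a point from camera to world coordinates); the wrist camera has in their place "hand_eye" (4x4, takes a point from camera to tool coordinates, whose origin is the TCP and whose axes are the flange's). Camera axes: x right, y up, looking along -z (the intrinsics and any distortion apply to the point x, -y, -z); pixel columns grow to the right and rows downward; lengths in m; the calibration is good to about 2 mm. A picture is of the moment at which its call begins: read the wrist's pose just before it.
- robot.hand_in(): hands the job in; it is judged then, once.
The state is a dict: "time": time; "qpos": joint angles; "qvel": joint speeds; "joint_efforts": joint torques, N m; "tool_pos": TCP position; "tool_rot": TCP orientation; "contact_force": force on the tool from outside, world axes, zero at the start; "torque": the same for the moment, N m; "opening": finger opening in m; "grip_force": force on a finger pad.
Only numpy, scipy, OpenCV 4.12 (cv2) and the standard library are available. Lean on these libraries where they do the work, as an engineer would, in place of code of your own. Each camera call takes 0.05 s, during which the arm holds its last target. There are 200 camera calls.

### The job

The cleaned silt sieve is standing in the aluminium tray under the sink. Lift it out by its handle, hang it in the collar on the grey gully upstand with its three pins down in the slots, and twist it clockwise until the pins drop fully home into the locking notches, then let go. Feel your way and do not force it - the plastic collar cracks if the pins are pressed or wrenched hard - and leave the tray, plunger cup, washer tin and pipe wrench where they are.

Things in the scene. Friction and masses are not known exactly. Their poses are not given: they have to be found in the camera images.
- sieve: Loose stainless silt sieve, about 0.26 kg. Origin: centre of its underside, z up its axis. Punched cup 50 mm deep, outer radius 36 mm at the bottom, tapering out to 44.5 mm at the rim. A bow handle stands over it: its black grip is a straight bar, 56 mm long along the body's x, 12 mm thick along y, 22 mm high, centred over the axis 76 to 98 mm above the origin. Grip it across y.
- sieve_pin (a point): On the sieve's axis, 42 mm above its underside, at the level of its bayonet pins; axes as the sieve. Three equal round steel pins, 8 mm thick, stick out level and radially at 0, 120 and 240 degrees from the sieve's +x; their round ends are 60 mm from the axis.
- upstand: Fixed grey plastic gully pipe standing on the tile, outer radius 55 mm, 72 mm high. Origin: centre of its foot on the tile, z up its axis. A capped side branch 50 mm across sticks out 110 mm along +x. On top sits a stiff coaxial collar, 72 to 110 mm above the origin, wall from radius 47 to 53 mm, which does not turn.
- collar_top (a point): On the axis at the collar's top edge, 110 mm up; axes as the upstand. Three equal bayonet slots, 11 mm wide, 120 degrees apart, cut through the wall, open at this edge: at 0, 120, 240 degrees from the upstand's +x, but the collar was pushed on by hand, up to 26 degrees off either way: find them by sight or by sliding the pins round. Pins on this edge: sieve origin 72 mm above upstand origin.
- collar_ledge (a point): On the axis at the level of the slots' ledge, 92 mm up, 18 mm below the top edge; axes as the upstand. Each slot drops from its opening to this ledge, then runs clockwise seen from above, under a lip whose underside is 11 mm above the ledge. Pins on the ledge: sieve origin 54 mm above upstand origin.
- collar_notch (a point): On the axis at the bottom of the locking notches, 86 mm up, 6 mm below the ledge; axes as the upstand. Each slot ends at a solid wall in a notch 11 mm wide, centred 30 degrees clockwise (from above) of its opening. Pins home in the notches: sieve origin 48 mm above upstand origin; it can then neither turn nor lift straight out.
- tray: Loose square aluminium tray for scouring pads, 150 x 150 mm, walls 14 mm high, floor 3 mm thick; the sieve stands in it at the start. Origin: centre of its underside.
- plunger: Loose black rubber plunger cup without its stick, 116 mm across, 85 mm high. Origin: centre of its underside. Bystander.
- tin: Loose shut chrome tin for tap washers with a hinged lid, 109 x 74 mm, 46 mm high. Origin: centre of its underside. Bystander.
- wrench: Loose grey pipe wrench lying flat, about 275 mm long, 20 mm high. Origin: on its underside near the middle. Bystander.
Mind the look-alikes: they are no part of the job. Leave any blue or purple look-alike of the sieve alone.

How it is judged:
By the outcome, as a careful person would: the job done as asked, in the order asked, and still so for the second after the job is handed in, with the robot touching nothing.
It also fails if it takes over 64 s, if anything falls off the work surface, if the arm or the gripper's body presses on something with over 40 N, if the wrist force passes 120 N, or if a joint passes its speed limit or range.

## Working session

There is one attempt and no reset: what is moved stays moved. The work goes in short steps, Python scripts to look and compute and a tool call to move; the robot and the scene stay as the last step left them, time stands still between calls to the robot, and variables do not carry over. Pictures are saved under pics/ and viewed, at most 10 in all, crops included, and the job is handed in when it is done.

Besides the shell and the picture viewer there is one more tool, called after "Emit:" as name(argument=value, ...) on one line, values as JSON. move_arm: Moves the arm, as the interface text tells. Shifts and turns lie within -1 to 1; 1 stands for 0.1 m of shift or pi rad of turn. Its arguments: {"type":"object","properties":{"motion":{"type":"array"},"fingers":{"type":"number"},"newtons":{"type":"number"}},"required":["motion"]}

```bash
mkdir -p pics; ls
cat > h.py <<'E'
import numpy as np, cv2
from cell import robot
def cam(n):
    s=robot.observe(); c=robot.read_camera(n)
    if n=="wrist":
        from scipy.spatial.transform import Rotation as R
        T=np.eye(4);T[:3,:3]=R.from_euler('xyz',s['tool_rot']).as_matrix();T[:3,3]=s['tool_pos']
        c['E']=T@np.array(c['hand_eye'])
    else: c['E']=np.array(c['extrinsics'])
    c['f']=240/np.tan(np.radians(c['vfov'])/2)
    return c
def cloud(c):
    v,u=np.mgrid[0:480,0:640]; z=c['range_z']
    P=np.stack([(u-c['cx'])/c['f']*z,-(v-c['cy'])/c['f']*z,-z,np.ones_like(z)],-1)
    W=(P@c['E'].T)[...,:3]; W[z==0]=np.nan; return W
def save(c,n): cv2.imwrite('pics/'+n,c['image'][...,::-1])
E
python3 - <<'E'
from h import *
for n in ("top","side"):
    c=cam(n); save(c,n+'0.png'); np.save(n+'0.npy',cloud(c)); print({k:v for k,v in c.items() if k not in('image','range_z')})
print(robot.observe())
E
```

```text
pics
{'vfov': 56.602092547943336, 'cx': 319.9062840397257, 'cy': 233.50092274038659, 'extrinsics': array([[-0.00972124,  0.9905927 , -0.13649764,  0.39023248],
       [-0.99994631, -0.01012012, -0.00222864, -0.02906178],
       [-0.00358905,  0.13646865,  0.99063789,  1.25104192],
       [ 0.        ,  0.        ,  0.        ,  1.        ]]), 'E': array([[-0.00972124,  0.9905927 , -0.13649764,  0.39023248],
       [-0.99994631, -0.01012012, -0.00222864, -0.02906178],
       [-0.00358905,  0.13646865,  0.99063789,  1.25104192],
       [ 0.        ,  0.        ,  0.        ,  1.        ]]), 'f': np.float64(445.7088719046835)}
{'vfov': 52.540994269101155, 'cx': 328.29958584112774, 'cy': 232.92092272019246, 'extrinsics': array([[ 0.70295094,  0.48512607, -0.52010833, -0.03603246],
       [-0.71115439,  0.46818158, -0.52446681, -0.60374414],
       [-0.01092738,  0.73855177,  0.67410821,  0.8737853 ],
       [ 0.        ,  0.        ,  0.        ,  1.        ]]), 'E': array([[ 0.70295094,  0.48512607, -0.52010833, -0.03603246],
       [-0.71115439,  0.46818158, -0.52446681, -0.60374414],

[... 164 characters left out ...]
ime': 0.1, 'qpos': array([ 1.15902407e+00,  3.42622709e-01,  1.52490629e+00,  5.65729984e-06,
        1.27539597e+00, -1.45997000e-01]), 'qvel': array([ 3.25000808e-04, -3.12211146e-03, -1.44435502e-03,  6.36102665e-05,
        5.43056819e-05, -2.78955442e-04]), 'joint_efforts': array([ 1.62307097e-03, -4.31997728e+01, -2.44696999e+01,  7.19710300e-02,
        5.25754457e-02, -5.60287765e-05]), 'tool_pos': array([0.13772687, 0.50624479, 0.22613551]), 'tool_rot': array([-3.14027530e+00, -1.99175969e-04,  2.87581562e+00]), 'contact_force': array([-0.11543901,  0.71858541,  0.00112214]), 'torque': array([-0.01255459, -0.00455175, -0.00955826]), 'grip_force': 0.0, 'opening': 0.09189729950554748}
```

View pics/top0.png

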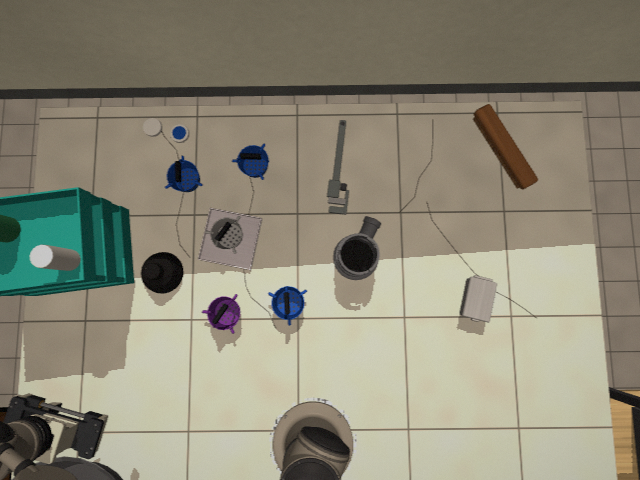

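View pics/side0.png

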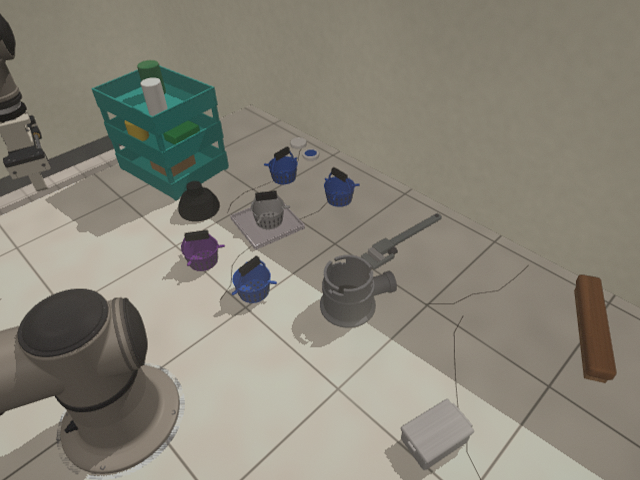

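The top view shows the sieve in its tray at about (225,235) and the upstand at (357,256), with its branch pointing up-right. In the side view they are at (268,208) and (349,285). The blue and purple sieves are look-alikes. Next I'll take enlarged crops and the cloud values.

Run:
```python
from h import *
t=cv2.imread('pics/top0.png');s=cv2.imread('pics/side0.png')
def cr(i,u,v,w=32): return cv2.resize(i[v-w:v+w,u-w:u+w],(400,300) if 0 else (300,300),interpolation=cv2.INTER_CUBIC)
cv2.imwrite('pics/c1.png',np.vstack([np.hstack([cr(t,229,236),cr(t,357,250,40)]),np.hstack([cr(s,268,210),cr(s,352,280,45)])]))
T=np.load('top0.npy');S=np.load('side0.npy')
for N,M in (('top',T),('side',S)):
    # grip: dark pixels at height .07-.12 near sieve; collar top: z .1-.12 near upstand
    img=t if N=='top' else s
    for nm,c0,lo,hi,r in (('grip',(T[235,225,:2]),.088,.115,.05),('collar',(T[256,340,:2]-[0,.035]),.1,.12,.09)):
        d=np.hypot(M[...,0]-c0[0],M[...,1]-c0[1])
        m=(d<r)&(M[...,2]>lo)&(M[...,2]<hi)
        if nm=='grip': m&=img.max(2)<70
        P=M[m]
        if len(P)<8: print(N,nm,len(P)); continue
        print(N,nm,len(P),P.mean(0),P.min(0),P.max(0))
        if nm=='grip':
            print(cv2.minAreaRect((P[:,:2]*1000).astype(np.float32)))
        else:
            A=np.c_[2*P[:,:2],np.ones(len(P))];x=np.linalg.lstsq(A,(P[:,:2]**2).sum(1),rcond=None)[0];print('circ',x[:2],np.sqrt(x[2]+x[:2]@x[:2]))
# branch top in top image
m=(T[...,2]>.03)&(T[...,2]<.095)
y,x=np.where(m); k=(abs(x-370)<25)&(y<238)&(y>212);print('branch',T[y[k],x[k]].mean(0), k.sum())
```

```text
top grip 120 [0.55804585 0.22803169 0.09952537] [0.53404271 0.21084368 0.08804261] [0.58297988 0.24733198 0.10815467]
((558.6783447265625, 228.61758422851562), (13.351197242736816, 57.85824203491211), 55.00584030151367)
top collar 288 [ 0.49575904 -0.12618396  0.11077406] [ 0.44197513 -0.17552987  0.10015801] [ 0.54782644 -0.07225791  0.11740264]
circ [ 0.49468779 -0.12351557] 0.04991527895091806
side grip 112 [0.55677443 0.22328993 0.09651496] [0.53513247 0.20449517 0.08829939] [0.58023636 0.24245348 0.10593162]
((556.4521484375, 223.38397216796875), (14.27227783203125, 54.254302978515625), 53.8453369140625)
side collar 534 [ 0.49470437 -0.13017722  0.10797933] [ 0.4411098  -0.18081924  0.10004019] [ 0.54963114 -0.0739318   0.11446604]
circ [ 0.49401502 -0.12768099] 0.05007148636778714
branch [ 0.57081499 -0.15821454  0.06052402] 317
```

View pics/c1.png

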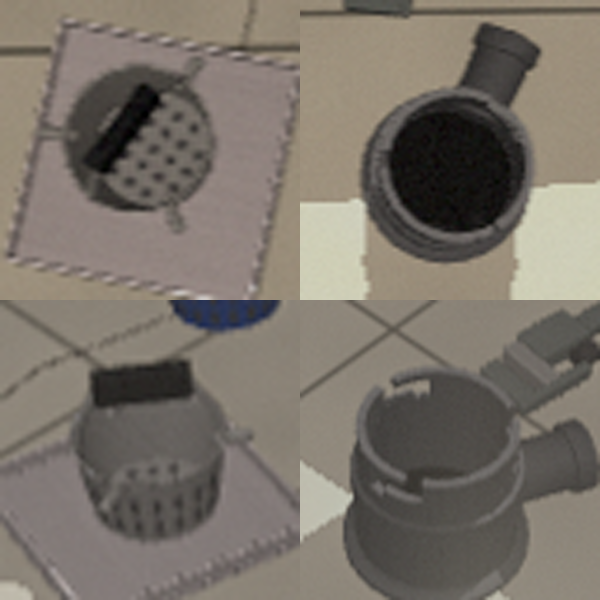

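The crop shows the grip bar running towards the upper-right pin, so the sieve's x is at about -35.5°. The slots are visible in the collar but will read better from the wrist camera. I'll add a helper to convert world goals into move units, and check clearance to the crate.

```bash
cat >> h.py <<'E'
def to(p,yaw=None):
    "tool-unit delta from present pose to world TCP p (m), yaw deg"
    from scipy.spatial.transform import Rotation as R
    s=robot.observe();r=R.from_euler('xyz',s['tool_rot'])
    d=r.inv().apply(np.array(p)-s['tool_pos'])*10
    g=r if yaw is None else R.from_euler('xyz',[np.pi,0,np.radians(yaw)])
    print('delta',d.round(3),'rot',((r.inv()*g).as_rotvec()/np.pi).round(4))
E
python3 - <<'E'
from h import *
T=np.load('top0.npy');S=np.load('side0.npy')
for M in(T,S):
    m=(M[...,2]>.1)&(M[...,1]>.33)&(M[...,0]>.3)&(M[...,0]<.75);P=M[m];print(P.min(0),P.max(0))
to([.5575,.226,.2])
E
```

```text
[0.3975413  0.34860247 0.10005715] [0.74763223 0.75887382 0.33565902]
[0.39600624 0.35195811 0.10003302] [0.74975852 2.20151056 0.33194286]
delta [-4.786 -1.601  0.263] rot [0. 0. 0.]
```

Emit:
move_arm(motion=[[-0.44,-0.34,0,0,0,0],[-0.88,-0.69,0,0,0,0]])

```text
time: 0.35
tool_pos: [0.205, 0.4158, 0.2261]
tool_rot: [-3.141, -0.0, 2.878]
contact_force: [0.6, 0.9, -0.1]
opening: 0.0919
grip_force: 0.0
```

Emit:
move_arm(motion=[[-0.4,-0.33,0,0,0,0],[-0.8,-0.67,0,0,0,0]])

```text
time: 0.6
tool_pos: [0.2648, 0.3297, 0.2265]
tool_rot: [-3.141, -0.0, 2.876]
contact_force: [0.3, -0.1, -0.1]
opening: 0.0919
grip_force: 0.0
```

Emit:
move_arm(motion=[[-0.44,-0.17,0,0,0,0],[-0.87,-0.33,0,0,0,0]])

```text
time: 0.85
tool_pos: [0.3404, 0.2753, 0.2267]
tool_rot: [3.141, -0.0, 2.875]
contact_force: [1.4, 0.3, 0.3]
opening: 0.0918
grip_force: 0.0
```

Emit:
move_arm(motion=[[-0.46,0,0,0,0,0.05],[-0.93,0,0,0,0,0.1128],[-0.93,0,0,0,0,0.1128]])

```text
time: 1.23
tool_pos: [0.4315, 0.2509, 0.2259]
tool_rot: [-3.141, 0.0, 2.517]
contact_force: [-0.3, 0.6, -0.2]
opening: 0.0916
grip_force: 0.0
```

Run:
```python
from h import *
to([.5575,.226,.21],144.5);print(robot.observe()['tool_pos'],robot.observe()['time'])
```

```text
delta [-1.168  0.535  0.159] rot [-0.0002  0.     -0.0016]
[0.43147967 0.25091339 0.22592475] 1.225
```

Emit:
move_arm(motion=[[-0.5,0.27,0,0,0,0],[-1,0.53,0.1,0,0,0]])

```text
time: 1.48
tool_pos: [0.542, 0.2378, 0.2175]
tool_rot: [3.14, 0.0, 2.524]
contact_force: [0.4, 0.5, 1.6]
opening: 0.092
grip_force: 0.0
```

Emit:
move_arm(motion=[[-0.17,0,0,0,0,0],[-0.17,0,0,0,0,0],[-0.17,0,0,0,0,0]])

```text
time: 1.85
tool_pos: [0.5537, 0.2279, 0.2173]
tool_rot: [3.142, -0.001, 2.523]
contact_force: [-0.4, 0.8, 0.3]
opening: 0.0918
grip_force: 0.0
```

Run:
```python
from h import *
c=cam('wrist');save(c,'w1.png');M=cloud(c);t=c['image']
m=(np.hypot(M[...,0]-.5575,M[...,1]-.226)<.045)&(M[...,2]>.085)&(M[...,2]<.115)&(t.max(2)<80)
P=M[m];print(len(P),P.mean(0),np.median(P[:,2]),cv2.minAreaRect((P[:,:2]*1000).astype(np.float32)))
to([.5575,.226,.074],144.5)
```

```text
1273 [0.55806224 0.23021502 0.1009602 ] 0.10123767972574749 ((559.286376953125, 229.27487182617188), (11.715591430664062, 55.79498291015625), 54.16413497924805)
delta [-0.042  0.004  1.435] rot [ 0.0001 -0.0001  0.0003]
```

View pics/w1.png

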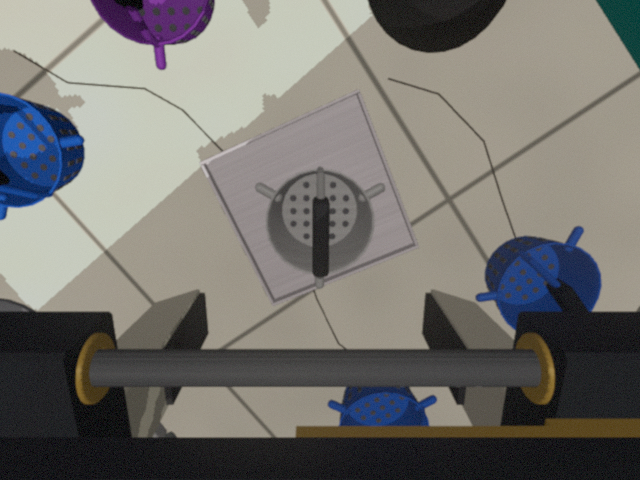

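The wrist view shows the bar along column 320 (rows 195–275), lined up with the tool's x axis and with its top at 0.101 m, as expected. Descending.

Emit:
move_arm(motion=[[-0.03,0.04,0.3,0,0,-0.002],[-0.03,0.04,0.65,0,0,-0.002],[-0.03,0.04,1,0,0,-0.002]])

```text
time: 2.28
tool_pos: [0.5591, 0.2296, 0.1168]
tool_rot: [3.14, 0.001, 2.529]
contact_force: [-0.7, -0.3, 0.2]
opening: 0.0919
grip_force: 0.0
```

Emit:
move_arm(motion=[[0,0,0.25,0,0,0],[0,0,0.43,0,0,0],[0,0,0.43,0,0,0]])

```text
time: 2.65
tool_pos: [0.5584, 0.2292, 0.0732]
tool_rot: [-3.14, -0.002, 2.529]
contact_force: [0.0, -0.4, -0.6]
opening: 0.0915
grip_force: 0.0
```

Emit:
move_arm(motion=[[0,0,0,0,0,0],[0,0,0,0,0,0],[0,0,0,0,0,0],[0,0,0,0,0,0],[0,0,0,0,0,0],[0,0,0,0,0,0],[0,0,0,0,0,0],[0,0,0,0,0,0]], fingers=-1, newtons=25)

```text
time: 3.65
tool_pos: [0.56, 0.2288, 0.0737]
tool_rot: [3.142, -0.0, 2.528]
contact_force: [0.1, -0.3, -0.5]
opening: 0.0163
grip_force: 0.0
```

Emit:
move_arm(motion=[[0,0,0,0,0,0],[0,0,0,0,0,0],[0,0,0,0,0,0]])

```text
time: 4.03
tool_pos: [0.56, 0.2287, 0.0736]
tool_rot: [-3.141, -0.0, 2.528]
contact_force: [0.5, -0.4, -1.1]
opening: 0.0117
grip_force: 25.0
```

Emit:
move_arm(motion=[[0,0,-0.15,0,0,0],[0,0,-0.4,0,0,0],[0,0,-0.8,0,0,0],[0,0,-1,0,0,0]])

```text
time: 4.53
tool_pos: [0.5609, 0.2291, 0.1771]
tool_rot: [3.138, 0.003, 2.528]
contact_force: [0.0, 0.1, -2.6]
opening: 0.0121
grip_force: 25.0
```

Emit:
move_arm(motion=[[0,0,-0.4,0,0,0],[0,0,-0.8,0,0,0],[0,0,-0.8,0,0,0],[0,0,-0.8,0,0,0]])

```text
time: 5.03
tool_pos: [0.5595, 0.2286, 0.2531]
tool_rot: [-3.141, -0.001, 2.528]
contact_force: [-0.7, 0.9, -2.8]
opening: 0.0117
grip_force: 25.0
```

Run:
```python
from h import *
s=robot.observe();print(s['tool_pos'],s['opening'],s['contact_force'])
to([.494,-.126,.255],144.5)
c=cam('top');M=cloud(c);t=c['image']
c=cam('wrist');save(c,'w2.png')
```

```text
[0.55947859 0.22862675 0.25309492] 0.01172463143719172 [-0.69453762  0.89220588 -2.83715536]
delta [-1.508 -3.276 -0.018] rot [-0.0003 -0.0003  0.0018]
```

View pics/w2.png

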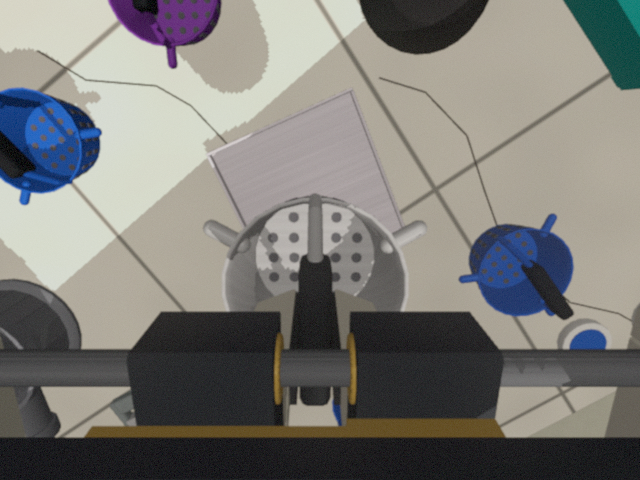

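The grip is central on the bar, with the sieve hanging level: pins at (225,240) and (405,240), the third hidden towards the bottom of the image. Next I'll estimate the slot angles from the saved clouds.

Run:
```python
from h import *
T=np.load('top0.npy');S=np.load('side0.npy')
for M,c in((T,(.4947,-.1235)),(S,(.494,-.1277))):
    d=M[...,:2]-c;r=np.hypot(d[...,0],d[...,1]);a=np.degrees(np.arctan2(d[...,1],d[...,0]))
    k=(r>.044)&(r<.056)&(M[...,2]>.06)
    bins=np.floor((a[k]+180)/6).astype(int);z=M[...,2][k]
    print([(int(b*6-177),round(float(np.median(z[bins==b]))*1000)) for b in range(60) if (bins==b).any()])
```

```text
[(-177, 109), (-171, 110), (-165, 96), (-159, 92), (-153, 93), (-147, 95), (-141, 112), (-135, 111), (-129, 110), (-123, 111), (-117, 109), (-111, 111), (-105, 111), (-99, 110), (-93, 106), (-87, 107), (-81, 109), (-75, 109), (-69, 109), (-63, 106), (-57, 109), (-51, 109), (-45, 108), (-39, 94), (-33, 84), (-27, 92), (-21, 106), (-15, 104), (-9, 109), (-3, 110), (3, 111), (9, 110), (15, 110), (21, 114), (27, 111), (33, 111), (39, 110), (45, 110), (51, 107), (57, 110), (63, 107), (69, 109), (75, 109), (81, 89), (87, 86), (93, 80), (99, 108), (105, 109), (111, 110), (117, 100), (123, 107), (129, 109), (135, 104), (141, 94), (147, 107), (153, 109), (159, 102), (165, 110), (171, 101), (177, 111)]
[(-177, 87), (-171, 90), (-165, 89), (-159, 81), (-153, 79), (-147, 87), (-141, 86), (-135, 88), (-129, 89), (-123, 90), (-117, 85), (-111, 91), (-105, 87), (-99, 92), (-93, 86), (-87, 90), (-81, 96), (-75, 89), (-69, 88), (-63, 106), (-57, 88), (-51, 101), (-45, 110), (-39, 109), (-33, 89), (-27, 102), (-21, 94), (-15, 95), (-9, 95), (-3, 91), (3, 94), (9, 94), (15, 91), (21, 88), (27, 94), (33, 90), (39, 89), (45, 88), (51, 86), (57, 85), (63, 88), (69, 88), (75, 91), (81, 87), (87, 82), (93, 92), (99, 92), (105, 100), (111, 105), (117, 102), (123, 110), (129, 110), (135, 109), (141, 110), (147, 88), (153, 93), (159, 94), (165, 91), (171, 84), (177, 85)]
```

Emit:
move_arm(motion=[[0,-0.5,0,0,0,0],[0,-1,0,0,0,0]])

```text
time: 5.38
tool_pos: [0.5011, 0.1461, 0.2519]
tool_rot: [-3.139, -0.002, 2.529]
contact_force: [1.4, -0.1, -2.3]
opening: 0.0121
grip_force: 25.0
```

Emit:
move_arm(motion=[[0,-0.5,0,0,0,0],[0,-1,0,0,0,0]])

```text
time: 5.62
tool_pos: [0.4432, 0.0642, 0.2526]
tool_rot: [-3.14, -0.002, 2.528]
contact_force: [0.2, -0.4, -1.7]
opening: 0.0115
grip_force: 25.0
```

Emit:
move_arm(motion=[[-0.2,-0.5,0,0,0,0],[-0.4,-1,0,0,0,0],[-0.4,-1,0,0,0,0],[-0.4,-1,0,0,0,0]])

```text
time: 6.12
tool_pos: [0.4196, -0.0393, 0.2531]
tool_rot: [3.142, -0.002, 2.527]
contact_force: [0.7, 0.6, -3.5]
opening: 0.0116
grip_force: 25.0
```

Run:
```python
from h import *
c=cam('wrist');save(c,'w3.png');M=cloud(c);np.save('w3.npy',M);print(robot.observe()['tool_pos'])
to([.494,-.126,.255],144.5)
m=(np.hypot(M[...,0]-.494,M[...,1]+.126)<.065)&(abs(M[...,2]-.11)<.005);P=M[m]
A=np.c_[2*P[:,:2],np.ones(len(P))];x=np.linalg.lstsq(A,(P[:,:2]**2).sum(1),rcond=None)[0];print(len(P),'circ',x[:2],np.sqrt(x[2]+x[:2]@x[:2]),np.median(P[:,2]))
```

```text
[ 0.41979822 -0.03881514  0.25316709]
delta [-1.109 -0.286 -0.02 ] rot [ 0.     -0.0004  0.0019]
53 circ [ 0.54771341 -0.12932273] 0.015290761556971143 0.11048656251319944
```

View pics/w3.png

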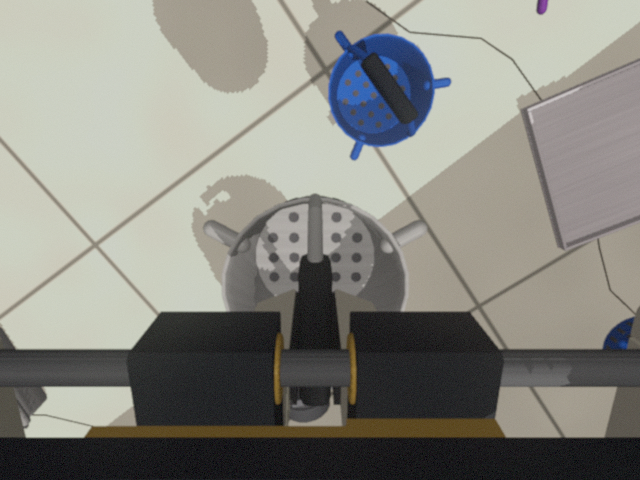

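The collar isn't in view because the camera looks along the tool's -x side. From the top cloud, the slots are near -33° (plus multiples of 120°). I'll go past the collar and look back at it.

Emit:
move_arm(motion=[[-0.5,-0.15,0,0,0,0],[-1,-0.29,0,0,0,0]])

```text
time: 6.42
tool_pos: [0.4863, -0.12, 0.2537]
tool_rot: [3.141, 0.0, 2.531]
contact_force: [0.1, 0.3, -2.6]
opening: 0.0117
grip_force: 25.0
```

Emit:
move_arm(motion=[[-0.5,0,0,0,0,0],[-1,0,0,0,0,0],[-1,0,0,0,0,0],[-1,0,0,0,0,0]])

```text
time: 6.92
tool_pos: [0.5665, -0.1767, 0.2527]
tool_rot: [-3.142, -0.003, 2.53]
contact_force: [0.1, -0.2, -2.1]
opening: 0.0118
grip_force: 25.0
```

Run:
```python
from h import *
c=cam('wrist');save(c,'w4.png');M=cloud(c);np.save('w4.npy',M);np.save('w4E.npy',c['E']);print(robot.observe()['tool_pos'],c['f'],c['cx'],c['cy'])
m=(np.hypot(M[...,0]-.494,M[...,1]+.126)<.065)&(abs(M[...,2]-.11)<.004);P=M[m]
A=np.c_[2*P[:,:2],np.ones(len(P))];x=np.linalg.lstsq(A,(P[:,:2]**2).sum(1),rcond=None)[0];print(len(P),'circ',x[:2],np.sqrt(x[2]+x[:2]@x[:2]),np.median(P[:,2]))
i=c['image'];v,u=np.where(m);print(u.min(),u.max(),v.min(),v.max())
u0,v0=int(u.mean()),int(v.mean());w=100
a=max(v0-w,0);cr=i[a:v0+w,u0-w:u0+w];print(a,u0-w,cr.shape)
cv2.imwrite('pics/w4c.png',cv2.resize(cr[...,::-1],None,fx=3,fy=3,interpolation=cv2.INTER_CUBIC)[:600])
d=P[:,:2]-x[:2];a=np.degrees(np.arctan2(d[:,1],d[:,0]));print(np.histogram(a,120,(-180,180))[0].reshape(3,40))
```

```text
[ 0.56633609 -0.1767303   0.25336762] 411.5075724482672 314.7640716694231 242.7374076218561
4118 circ [ 0.49524736 -0.1248427 ] 0.049843842470995846 0.11047954541821786
240 393 16 178
0 216 (193, 200, 3)
[[44 41 41 44 42 44 18  0  0  0 18 41 39 41 37 42 39 39 40 37 37 37 38 34
  35 36 37 32 34 35 33 34 38 31 33 34 31 34 33 32]
 [34 32 32 31 33 33 13  0  0  0 13 32 33 32 33 33 31 33 35 31 34 31 34 33
  32 36 35 32 37 35 36 37 34 38 35 38 37 35 36 41]
 [37 38 40 39 40 43 18  0  0  0 17 44 40 46 45 43 45 46 43 44 44 44 47 41
  46 46 49 46 45 44 46 46 41 45 45 44 44 44 45 43]]
```

View pics/w4c.png

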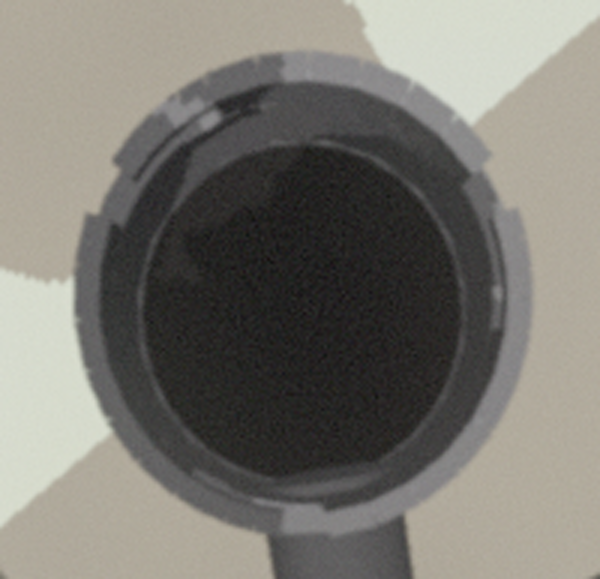

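The enlarged crop shows the three openings at left (110,190), right (490,190) and bottom (305,515). The wrist cloud puts the slots at -34.5° (+120k), with the collar axis at (0.4952,-0.1248). I'll now measure the held sieve's pins in the same camera, so any camera bias cancels.

Run:
```python
from h import *
M=np.load('w4.npy');s=robot.observe();t=s['tool_pos'];yaw=s['tool_rot'][2]
d=M-t; print('yaw',np.degrees(yaw),t)
c,si=np.cos(yaw-np.pi),np.sin(yaw-np.pi)   # sieve nominal frame
x=c*d[...,0]+si*d[...,1]; y=-si*d[...,0]+c*d[...,1]; z=d[...,2]
r=np.hypot(x,y); v,u=np.mgrid[0:480,0:640]
L=[]
for sg in(1,-1):
    m=(r>.049)&(r<.064)&(abs(z+.027)<.012)&(np.sign(y)==sg)&(v<300)&(x<0)
    P=np.c_[x[m],y[m],z[m]];q=cv2.fitLine(P[:,:2].astype(np.float32),cv2.DIST_L2,0,.001,.001).ravel()
    L.append(q);print(sg,len(P),P.mean(0),P[:,2].max(),np.degrees(np.arctan2(q[1],q[0])),r[m].max(),'mean ang',np.degrees(np.arctan2(P[:,1].mean(),P[:,0].mean())))
A=np.array([[L[0][0],-L[1][0]],[L[0][1],-L[1][1]]]);k=np.linalg.solve(A,[L[1][2]-L[0][2],L[1][3]-L[0][3]]);print('axis in nominal frame',L[0][2:]+k[0]*L[0][:2])
m=(abs(z+.021)<.003)&(r>.04)&(r<.05);P=np.c_[x[m],y[m]]
A=np.c_[2*P,np.ones(len(P))];q=np.linalg.lstsq(A,(P**2).sum(1),rcond=None)[0];print('rim',len(P),q[:2],np.sqrt(q[2]+q[:2]@q[:2]),z[m].max())
to([.4952,-.1248,.2],145.5)
```

```text
yaw 144.93516016632546 [ 0.56633609 -0.1767303   0.25336762]
1 383 [-0.02776446  0.04645919 -0.02593571] -0.022920464691765674 -61.673824 0.060092382803006626 mean ang 120.86294999574012
-1 356 [-0.02788863 -0.04600182 -0.02613997] -0.02362139725991308 63.358456 0.05952655533750558 mean ang -121.22636740449047
axis in nominal frame [-0.00380366  0.0020078 ]
rim 2039 [-0.00072703  0.00035881] 0.04235688449248521 -0.01803972102664067
delta [0.88  0.016 0.535] rot [ 0.     -0.0005 -0.0031]
```

Emit:
move_arm(motion=[[0.44,0.01,0,0,0,-0.003],[0.87,0.015,0,0,0,-0.003],[0.87,0.015,0.3,0,0,-0.003],[0.87,0.015,0.6,0,0,-0.003],[0.87,0.015,0.9,0,0,-0.003],[0.87,0.015,1,0,0,-0.003],[0.87,0.015,1,0,0,-0.003],[0.87,0.015,1,0,0,-0.003]])

```text
time: 7.98
tool_pos: [0.4971, -0.1272, 0.1551]
tool_rot: [3.141, 0.002, 2.537]
contact_force: [0.2, 0.4, -2.3]
opening: 0.012
grip_force: 25.0
```

Run:
```python
from h import *
s=robot.observe();print(s['tool_pos'],np.degrees(s['tool_rot']),s['contact_force'],s['torque'])
to([.4958,-.1252,.142],145.6)
```

```text
[ 0.49714694 -0.12715576  0.15506919] [1.79964774e+02 1.37264489e-01 1.45384456e+02] [ 0.15547295  0.37095984 -2.30946886] [-0.02557637 -0.06418886 -0.00153482]
delta [0.023 0.008 0.131] rot [ 0.0002  0.0008 -0.0012]
```

Emit:
move_arm(motion=[[0.02,0.01,0.05,0,0,-0.001],[0.02,0.01,0.09,0,0,-0.001],[0.02,0.01,0.12,0,0,-0.001],[0.02,0.01,0.14,0,0,-0.001],[0.02,0.01,0.15,0,0,-0.001]])

```text
time: 8.6
tool_pos: [0.4954, -0.1252, 0.1385]
tool_rot: [3.142, -0.0, 2.54]
contact_force: [-0.2, -0.2, -2.3]
opening: 0.0118
grip_force: 25.0
```

Run:
```python
from h import *
s=robot.observe();print(s['tool_pos'],np.degrees(s['tool_rot']),s['contact_force'],s['torque'])
to([.4958,-.1252,.1405],145.6)
```

```text
[ 0.49538641 -0.12515014  0.13853085] [ 1.79997026e+02 -1.31674294e-02  1.45544555e+02] [-0.15106845 -0.24018808 -2.3224395 ] [-0.02923037 -0.00803263 -0.01946445]
delta [-0.004  0.002 -0.02 ] rot [ 0.     -0.0001 -0.0003]
```

There's no contact at 3 mm below the top-edge level, so the pins are entering the slots. Continuing gently.

Emit:
move_arm(motion=[[0,0,0.015,0,0,0],[0,0,0.03,0,0,0],[0,0,0.045,0,0,0],[0,0,0.06,0,0,0],[0,0,0.06,0,0,0]])

```text
time: 9.22
tool_pos: [0.4953, -0.1251, 0.1326]
tool_rot: [3.142, -0.0, 2.54]
contact_force: [-0.5, 0.1, -2.2]
opening: 0.0118
grip_force: 25.0
```

Emit:
move_arm(motion=[[0,0,0.015,0,0,0],[0,0,0.03,0,0,0],[0,0,0.045,0,0,0],[0,0,0.06,0,0,0],[0,0,0.06,0,0,0]])

```text
time: 9.85
tool_pos: [0.4953, -0.1251, 0.1265]
tool_rot: [3.142, -0.0, 2.54]
contact_force: [-0.3, -0.1, -2.0]
opening: 0.012
grip_force: 25.0
```

Emit:
move_arm(motion=[[0,0,0.006,0,0,0],[0,0,0.012,0,0,0],[0,0,0.018,0,0,0],[0,0,0.018,0,0,0]])

```text
time: 10.35
tool_pos: [0.4954, -0.1251, 0.125]
tool_rot: [3.141, 0.0, 2.54]
contact_force: [-0.0, -0.8, -1.6]
opening: 0.0119
grip_force: 25.0
```

Emit:
move_arm(motion=[[0,0,0.005,0,0,0],[0,0,0.01,0,0,0],[0,0,0.01,0,0,0]])

```text
time: 10.72
tool_pos: [0.4957, -0.1252, 0.1246]
tool_rot: [3.141, 0.001, 2.54]
contact_force: [-0.8, -0.6, 5.1]
opening: 0.0117
grip_force: 25.0
```

Ledge felt at TCP z of about 0.1247. I'll lift 1 mm and twist clockwise, which is positive about the tool's z axis.

Emit:
move_arm(motion=[[0,0,-0.012,0,0,0],[0,0,-0.012,0,0,0.01],[0,0,-0.012,0,0,0.02],[0,0,-0.012,0,0,0.03],[0,0,-0.012,0,0,0.04],[0,0,-0.012,0,0,0.05],[0,0,-0.012,0,0,0.05]])

```text
time: 11.6
tool_pos: [0.4954, -0.1251, 0.125]
tool_rot: [3.141, -0.0, 2.383]
contact_force: [-0.4, 0.6, -1.7]
opening: 0.0117
grip_force: 25.0
```

Run:
```python
from h import *
s=robot.observe();print(s['tool_pos'],np.degrees(s['tool_rot']),s['contact_force'],s['torque'])
```

```text
[ 0.49543358 -0.1251086   0.12502243] [ 1.79993129e+02 -3.04053247e-03  1.36516563e+02] [-0.41078584  0.57152815 -1.72906974] [-0.0540224  -0.05615091  0.01558159]
```

Emit:
move_arm(motion=[[0,0,0,0,0,0.012],[0,0,0,0,0,0.024],[0,0,0,0,0,0.036],[0,0,0,0,0,0.048],[0,0,0,0,0,0.06],[0,0,0,0,0,0.06]])

```text
time: 12.35
tool_pos: [0.4954, -0.1251, 0.1251]
tool_rot: [3.141, -0.0, 2.195]
contact_force: [0.1, -1.7, -1.8]
opening: 0.0114
grip_force: 25.0
```

Emit:
move_arm(motion=[[0,0,0,0,0,0.01],[0,0,0,0,0,0.02],[0,0,0,0,0,0.03],[0,0,0,0,0,0.04],[0,0,0,0,0,0.05],[0,0,0,0,0,0.054],[0,0,0,0,0,0.054]])

```text
time: 13.22
tool_pos: [0.4954, -0.1251, 0.1251]
tool_rot: [3.142, -0.0, 2.025]
contact_force: [-0.1, -0.3, -2.6]
opening: 0.0119
grip_force: 25.0
```

Run:
```python
from h import *
s=robot.observe();print(s['tool_pos'],np.degrees(s['tool_rot']),s['contact_force'],s['torque'])
```

```text
[ 0.49538932 -0.12511188  0.12508897] [ 1.79997651e+02 -4.67775643e-03  1.16024671e+02] [-0.10897471 -0.28191186 -2.63570673] [-0.1338833  -0.03919046  0.00697517]
```

The sieve has turned 29.5° with no resistance. Now feeling down into the notches.

Emit:
move_arm(motion=[[0,0,0.006,0,0,0.002],[0,0,0.012,0,0,0.002],[0,0,0.018,0,0,0.002],[0,0,0.024,0,0,0.002],[0,0,0.024,0,0,0.002]])

```text
time: 13.85
tool_pos: [0.4954, -0.1251, 0.1227]
tool_rot: [3.142, -0.0, 2.019]
contact_force: [0.7, 0.5, -2.0]
opening: 0.012
grip_force: 25.0
```

Emit:
move_arm(motion=[[0,0,0.008,0,0,0],[0,0,0.016,0,0,0],[0,0,0.024,0,0,0],[0,0,0.03,0,0,0],[0,0,0.03,0,0,0]])

```text
time: 14.48
tool_pos: [0.4954, -0.1251, 0.1196]
tool_rot: [-3.142, -0.0, 2.019]
contact_force: [-0.7, 0.2, -1.7]
opening: 0.012
grip_force: 25.0
```

Emit:
move_arm(motion=[[0,0,0.005,0,0,0],[0,0,0.008,0,0,0],[0,0,0.008,0,0,0]])

```text
time: 14.85
tool_pos: [0.4954, -0.1251, 0.119]
tool_rot: [3.141, 0.0, 2.019]
contact_force: [0.2, -0.6, -1.4]
opening: 0.012
grip_force: 25.0
```

Emit:
move_arm(motion=[[0,0,0.004,0,0,0],[0,0,0.007,0,0,0],[0,0,0.007,0,0,0]])

```text
time: 15.22
tool_pos: [0.4956, -0.1252, 0.1187]
tool_rot: [3.141, 0.001, 2.019]
contact_force: [-1.8, -1.0, 4.3]
opening: 0.0118
grip_force: 25.0
```

The pins are on the notch bottoms: z 0.1187, 6 mm below the ledge. Unload, open and retreat upwards.

Emit:
move_arm(motion=[[0,0,-0.006,0,0,0],[0,0,-0.006,0,0,0]])

```text
time: 15.48
tool_pos: [0.4955, -0.1252, 0.1188]
tool_rot: [3.141, 0.0, 2.019]
contact_force: [-0.3, -0.7, 1.4]
opening: 0.0116
grip_force: 25.0
```

Emit:
move_arm(motion=[[0,0,0,0,0,0],[0,0,0,0,0,0],[0,0,0,0,0,0],[0,0,0,0,0,0],[0,0,0,0,0,0],[0,0,0,0,0,0]], fingers=0)

```text
time: 16.23
tool_pos: [0.4954, -0.1251, 0.1188]
tool_rot: [3.141, -0.0, 2.019]
contact_force: [-0.2, -1.0, 0.5]
opening: 0.0457
grip_force: 0.0
```

Emit:
move_arm(motion=[[0,0,-0.1,0,0,0],[0,0,-0.4,0,0,0],[0,0,-0.8,0,0,0],[0,0,-1,0,0,0]])

```text
time: 16.73
tool_pos: [0.4962, -0.1254, 0.2217]
tool_rot: [3.139, 0.003, 2.019]
contact_force: [0.2, 0.1, -1.0]
opening: 0.0458
grip_force: 0.0
```

Emit:
move_arm(motion=[[-0.4,0,-0.1,0,0,0],[-0.8,0,-0.3,0,0,0],[-0.8,0,-0.3,0,0,0],[-0.8,0,-0.3,0,0,0]])

```text
time: 17.23
tool_pos: [0.5295, -0.1968, 0.2487]
tool_rot: [-3.141, -0.001, 2.018]
contact_force: [0.5, 0.2, 0.0]
opening: 0.0462
grip_force: 0.0
```

Run:
```python
from h import *
c=cam('wrist');save(c,'w5.png');M=cloud(c);print(robot.observe()['tool_pos'])
t=c['image']
m=(np.hypot(M[...,0]-.495,M[...,1]+.125)<.04)&(M[...,2]>.12)&(M[...,2]<.17);P=M[m];print(len(P),P.mean(0),np.percentile(P[:,2],[50,95]),'expect grip top .147',cv2.minAreaRect((P[:,:2]*1000).astype(np.float32)))
i=c['image'];cr=i[0:300,170:470];cv2.imwrite('pics/w5c.png',cv2.resize(cr[...,::-1],(600,600)))
```

```text
[ 0.52941836 -0.19636239  0.24847899]
2025 [ 0.49557434 -0.12367566  0.14430776] [0.14606154 0.14742086] expect grip top .147 ((495.8360595703125, -124.529296875), (11.576019287109375, 75.52168273925781), 26.090890884399414)
```

View pics/w5c.png

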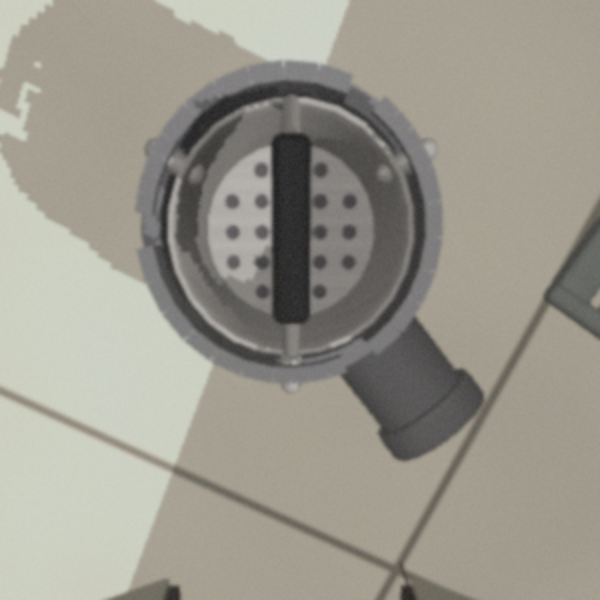

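The picture shows the sieve seated level in the collar. Its pins are under the wall, with tips at (150,148), (430,148) and (290,386), about 30° clockwise of the openings. The grip top is at 0.147 m, as expected for home, and the gripper is clear.

```bash
python3 -c "
from cell import robot
print(robot.hand_in())"
```

```text
the job is handed in; nothing more can be done
None
```

The sieve is hanging in the collar with its three pins home in the locking notches; I let go, moved the gripper clear and handed the job in at about 17 s, with wrist contact readings of about 5 N at most and the tray, plunger cup, tin and wrench left untouched.

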